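# Clamp a bridge blank in the hold-down press with its ratchet lever

## Task

Slide the wooden bridge blank along the trough of the two-pillar hold-down press until its end is fully home against the end stop. Then clamp it there with the ratchet lever: turn the lever clockwise, and each time a pillar is about to stop it, lift it off its serrations, swing it back, let it drop in again and turn on, until it is firm, about 13 N at the knob; overtightening dents the wood. Leave the lever dropped fully home on its serrations, let go of it, and leave everything else on the bench where it is.

Things in the scene. Friction and masses are not known exactly. Their poses are not given: they have to be found in the camera images.
- press: Hold-down press, fixed to the bench: plywood board 200 x 310 x 18 mm (x, y, z) with a trough along its y axis. Origin on the table, on the vertical spindle axis; the board spans y -145 to +165. Trough: two wooden rails, inner faces 25.5 mm to either side of the axis, 12 mm high on the board, y -75 to +100 mm, open at +y, closed by the end stop at -y
- stop (a point): Middle of the face of the trough's wooden end stop (the stop stands 14 mm high on the board), 28 mm above the table, at y = -75 mm of the press; axes as the press
- yoke (a point): Middle of the top of the grey yoke bar, on the spindle axis, 86 mm above the table; axes as the press. The bar spans x -70 to 70, y -15 to 15, z -23 to 0 mm from here, on two threaded-rod pillars (13 mm thick, 24 mm washers and nuts) at x = -52 and +52 mm that reach 66 mm above it, 152 mm above the table
- foot: Round steel clamping foot, 34 mm wide, under the spindle; moves straight down 5 mm for each full clockwise turn of the spindle, without turning itself. Origin on the spindle axis, its clamping face 38 mm above the origin: on the blank the origin is at table height (z 0). At the start the face hangs about 0.5 to 1.6 mm above the blank; the spindle stays where it is left
- hub_top (a point): Top of the black lever hub (40 mm wide), on the spindle axis, 117 to 119 mm above the table. Below it 12 serrations (one each 30 deg, 2 deg play) key the lever to the spindle. Lever down, it turns the spindle both ways, so swinging it back unlifted loosens; lifted 6 mm it swings free. Let go, a spring drops it; if it stands on the serrations' tips, turning it up to 15 deg drops it in
- knob (a point): Centre of the black ball knob, 26 mm wide, on the end of the lever's 10 mm arm: 85 mm from the spindle axis, 121 to 123 mm above the table with the lever down. It swings on the press's -y side only: the pillars stop the arm 75 deg to either side of straight along -y. Clockwise seen from above (from -y towards -x of the press) tightens. The turning still needed is always more than one stroke
- lever_lift (a joint): How far the lever is lifted off its serrations, m: 0 down and engaged, clear from 0.006, stop at 0.010. Lifting takes 4 N at first, 6 N at the stop. Force at the knob, square to the arm, while turning: 9 N with the foot free, from the touch on rising by 9 N per rad; the blank is held from 12 N, well clamped at 13 to 15 N, dented from 17 N. When you pause, about 3 N less is felt
- blank: Loose bridge blank of brown hardwood in the trough under the foot: 48 x 190 x 20 mm (x, y, z), about 0.2 kg, 3 mm narrower than the trough. Origin at the centre of its underside, long axis y along the trough. Starts 12 to 35 mm short of the stop; home, its origin is at y = +20 mm of the press and its free end at +115 mm, 15 mm outside the rails; push on that end face (middle 28 mm above the table)
- offcut: Bystander: small wooden offcut, 36 x 62 x 12 mm, on the press's board; origin at its underside
- weight: Bystander: small knobbed brass weight, 30 mm wide, 38 mm tall, on the press's board; origin at its underside
- sander: Bystander: cork sanding block, 115 x 64 x 33 mm; origin at its underside
- plane: Bystander: small metal block plane, 150 x 45 x 50 mm; origin at its underside
- glue: Bystander: white glue bottle, 48 mm wide, 150 mm tall; origin at its underside
- chisel: Bystander: chisel with a wooden handle, 256 mm long, 26 mm thick; origin on the bench under its ferrule
- tape: Bystander: roll of paper tape, 84 mm wide, 24 mm high; origin at its underside
- mallet: Bystander: hammer, lying; origin on the bench under it

How it is judged:
On the way, in this order (a step that is already met when the one before it is completed fails the run):
1. the blank is home against the end stop, in the trough (y of blank in the frame of press below 0.0217 m and z of blank in the frame of press below 0.02 m and angle between the y axis of blank and the y axis of press, either way round below 0.04 rad), for 0.2 s.
2. the lever is lifted clear of its serrations (value of joint lever_lift above 0.0065 m), for 0.2 s.
3. the foot presses on the blank with 15 N or more, the lever down on its serrations (contact force between foot and blank above 12 N and value of joint lever_lift below 0.002 m), for 0.2 s.
At the end, for the whole second after the job is handed in: The blank lies in the trough with its end within 1.7 mm of the end stop, straight to 0.04 rad, and at rest; the foot presses on it with 15 N or more (and never pressed with more than 50 N); the lever is down on its serrations to 2 mm and let go (all of step 1 and all of step 3 and linear speed of blank below 0.01 m/s); the robot touches nothing.
It fails at once if the foot dents the blank: pressed with more than 50 N (contact force between foot and blank above 50 N).
It fails at once if a bystander is disturbed (moved by more than 25 mm) (distance of any of offcut, weight, sander, plane, glue, chisel, tape, mallet from where it was at the start of the episode above 0.025 m).
It also fails if it takes over 70 s, if anything falls off the work surface, if the arm or the gripper's body presses on something with over 40 N, if the wrist force passes 120 N, or if a joint passes its speed limit or range.

## Robot

A 6-joint arm with a two-finger parallel gripper is mounted at the origin on the work surface. World frame = base frame: x ahead of the robot, y to its left, z up, the work surface at z = 0. Lengths are in m, angles in rad, forces in N, time in s.
With the tool pointing down it reaches from about 0.225 to 0.725 m from the base axis. Payload 3.1 kg.
Tool frame: the origin (TCP) lies at the very end of the fingers, on their centre line; the grasp point (between the pads) lies 19 mm behind it (bot.pinch_z is the distance from the TCP to the grasp point, in m); z points along the fingers, y is the direction in which the jaws open and shut (so a half turn about z gives the same grasp; the last joint's range is limited). The gripper opens to 85 mm and grips with 20 to 120 N. Pads are 22 mm wide; open, the fingers measure 114 mm over their backs; the gripper's body (76 mm by 85 mm) begins 54 mm behind the grasp point. The pads swing forward as they close: fully open they stand 13 mm farther back than shut.
Start: joints at [-1.305, 0.048, 0.099, 1.622, 0, 1.443], TCP at [0.201, -0.485, 0.231] pointing down, gripper open.
Joint ranges: [-2.91, 2.91], [-0.99, 1.94], [-1.21, 1.42], [-2.12, 2.29], [-1.49, 1.47], [-3.14, 3.14]. Speed limits (rad/s): [2.79, 2.79, 3.14, 3.14, 3.14, 3.14].

## Interface

Orientations are given as a rotation vector (axis times angle).
In Python, from cell import bot gives the robot as it stands.
- The arm moves only by the tool play_rows, never from a script. Its argument "deltas" is a list of rows, each a list of 5 numbers: the shift along the tool's x, y, z in m, then the turn about the tool's z in degrees, then the opening, from 0 (shut) to 1 (fully open). A call has 1 to 5 rows; each row shifts and turns the commanded pose from where the row before left it, along the tool's axes as they then stand; what a row does not reach is not made up. A row lasts 1/10 s, in which the tool goes at most 50 mm and 8.59 degrees, less where a joint would pass 70% of its speed; a pose out of reach is approached as far as the arm can. A call with a gripper value outside its range is refused whole. The fingers move at their own pace and stop on an object; the grip force is fixed at half the most. Time passes only in rows, so rows that do not move let the fingers close. It gives the time, the measured TCP pose, the force and the opening at its end, in the units of the state.
- bot.observe(): the state, without advancing time (a new reading comes with each control period).
- bot.capture(name): name is "scene" or "top"; returns (picture, depth): 384x512x3 uint8, red, green, blue; 384x512 float32, m along the optical axis (not along the pixel's ray), 0 where there is no reading.
- bot.calibration(name): a dict with "fx", "fy", "cx", "cy" (pixels), "eye" and "rotation" of the camera in the world. Camera axes: x right, y down, z forward; pixel columns grow to the right and rows downward; lengths in m; the calibration is good to about 2 mm. A picture is of the moment at which its call begins. calibration takes no time and is no camera call.
- bot.job_done(): hands the job in, once; it reports no verdict.
The state is a dict: "clock": time; "joint_pos": joint angles; "qvel": joint speeds; "effort": joint torques, N m; "tcp_pos": TCP position; "eef_rot": TCP orientation; "wrist_force": force on the tool from outside, world axes, zero at the start; "wrist_torque": the same for the moment, N m; "width": opening from 0.0 (shut) to 1.0 (fully open).
Only numpy, scipy, OpenCV 4.12 (cv2) and the standard library are available. Lean on these libraries where they do the work, as an engineer would, in place of code of your own. Each camera call takes 0.05 s, during which the arm holds its last target.

## Working session

There is one attempt and no reset: what is moved stays moved. The work goes in short steps, Python scripts to look and compute and a tool call to move; the robot and the scene stay as the last step left them, time stands still between calls to the robot, and variables do not carry over. Pictures are saved under pics/ and viewed, and the job is handed in when it is done.

Besides the shell and the picture viewer there is one more tool, called after "Call:" as name([rows], argument=value, ...), one row to a line, values as JSON. play_rows: Moves the arm, as the interface text tells. Its arguments: {"type":"object","properties":{"deltas":{"type":"array","items":{"type":"array","items":{"type":"number"}}}},"required":["deltas"]}

```bash
ls; mkdir -p pics; python3 - <<'E'
from cell import bot
import cv2,numpy as np
print(bot.observe())
for n in("scene","top"):
    p,d=bot.capture(n); cv2.imwrite(f"pics/{n}0.png",p[:,:,::-1]); np.save(f"pics/{n}0d.npy",d); print(n,bot.calibration(n))
E
```

```text
pics
{'clock': 0.0, 'joint_pos': array([-1.30480722e+00,  4.87332769e-02,  9.75711882e-02,  1.62202181e+00,
       -3.42373091e-05,  1.44298157e+00]), 'qvel': array([-8.20865127e-04,  1.43714184e-03,  2.14283600e-05,  7.67107887e-04,
        1.56317448e-04,  2.43403615e-04]), 'effort': array([-6.28217203e-04, -3.38778877e+01,  3.20016682e+01,  2.00037332e-02,
       -1.87143314e-04,  6.01990052e-06]), 'tcp_pos': array([ 0.20124861, -0.48421321,  0.23011292]), 'eef_rot': array([-3.07855524e+00, -6.14130821e-01,  3.12312495e-04]), 'wrist_force': array([ 0.22298838, -0.51586156, -0.33760594]), 'wrist_torque': array([0.06471404, 0.02570606, 0.01310776]), 'width': 0.9997152546971249}
scene {'fx': 395.4922378993405, 'fy': 395.4922378993405, 'cx': 258.3412296122321, 'cy': 192.8305938947424, 'eye': array([1.28359179, 0.15597152, 0.82454689]), 'rotation': array([-1.60074118, -1.93583288,  0.82237188])}
top {'fx': 439.6488597655106, 'fy': 439.6488597655106, 'cx': 257.7156599066104, 'cy': 198.87817297390998, 'eye': array([0.29252441, 0.02399365, 1.44931106]), 'rotation': array([-2.0911021 ,  2.14528429, -0.18373115])}
```

View pics/scene0.png

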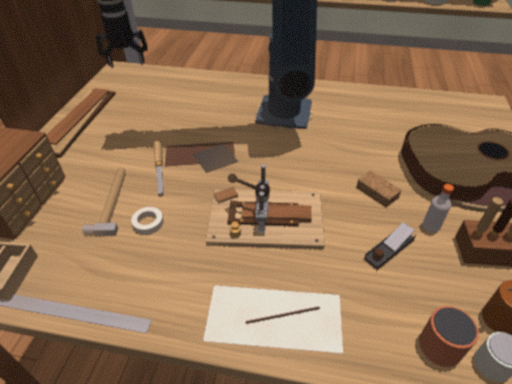

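View pics/top0.png

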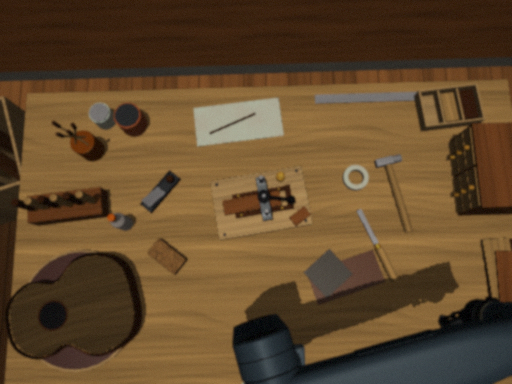

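```bash
python3 - <<'E'
import cv2
a=cv2.imread("pics/scene0.png")[120:320,80:360]; cv2.imwrite("pics/sc0c.png",cv2.resize(a,None,fx=2.8,fy=2.8,interpolation=2))
a=cv2.imread("pics/top0.png")[130:320,180:420]; cv2.imwrite("pics/tp0c.png",cv2.resize(a,None,fx=3,fy=3,interpolation=2))
E
```

```text
(no output)
```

View pics/sc0c.png

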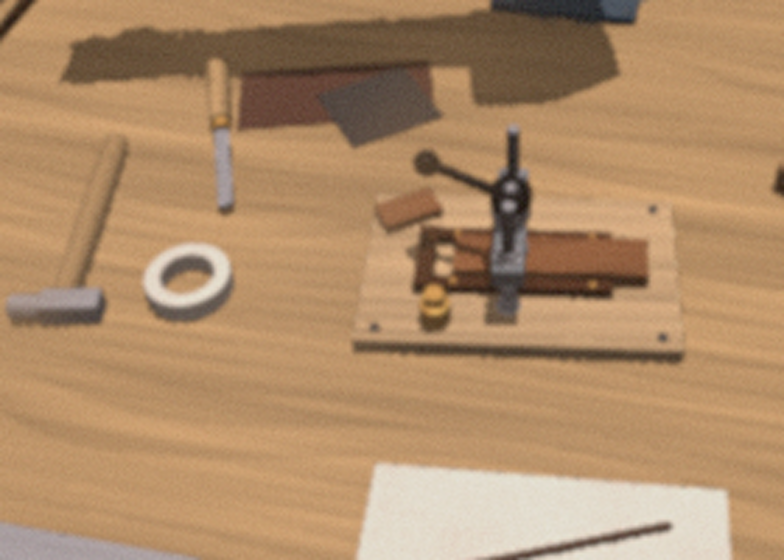

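View pics/tp0c.png

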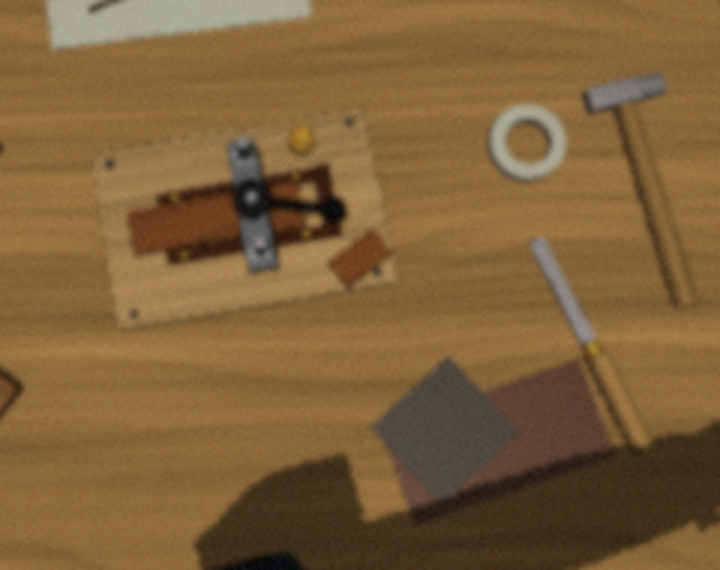

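The top view shows the press hub near pixel (264,196) and the knob near (291,200). The open trough end points left, which is world +y. The weight and the offcut sit near the closed end. Next I'll triangulate.

```bash
cat > h.py <<'E'
import numpy as np,cv2
from scipy.spatial.transform import Rotation as R
from cell import bot
C={n:bot.calibration(n) for n in("scene","top")}
def ray(n,u,v):
    c=C[n]; d=R.from_rotvec(c["rotation"]).apply([(u-c["cx"])/c["fx"],(v-c["cy"])/c["fy"],1]); return c["eye"],d
def onz(n,u,v,z):
    e,d=ray(n,u,v); return e+d*(z-e[2])/d[2]
def tri(a,b):
    (e,d),(f,g)=ray("scene",*a),ray("top",*b)
    s=np.linalg.lstsq(np.c_[d,-g],f-e,rcond=None)[0]
    p,q=e+s[0]*d,f+s[1]*g; return (p+q)/2,np.linalg.norm(p-q)
def proj(n,P):
    c=C[n]; q=R.from_rotvec(c["rotation"]).inv().apply(np.atleast_2d(P)-c["eye"]); return np.c_[q[:,0]/q[:,2]*c["fx"]+c["cx"],q[:,1]/q[:,2]*c["fy"]+c["cy"]]
def sc(u,v): return u/2.8+80-.3,v/2.8+120-.3
def tp(u,v): return u/3+180-.3,v/3+130-.3
E
python3 - <<'E'
from h import *
np.set_printoptions(precision=4,suppress=True)
k=tri(sc(427,162),tp(334,209));print("knob",k)
hb=tri(sc(511,188),tp(252,198));print("hub",hb)
print("board",[onz("top",*tp(*p),.018) for p in((97,158),(365,112),(397,282),(120,327))])
print("boardS",[onz("scene",*sc(*p),.018) for p in((354,345),(683,350),(668,205),(378,190))])
print("hub@118",onz("top",*tp(252,198),.118),"knob@122",onz("top",*tp(334,209),.122),onz("scene",*sc(427,162),.122))
print("blank end", [onz("top",*tp(*p),.038) for p in((129,212),(137,254))],[onz("scene",*sc(*p),.038) for p in((647,241),(647,284))])
print("blank other", [onz("top",*tp(*p),.038) for p in((298,182),(304,225))])
print("stop", [onz("top",*tp(*p),.032) for p in((316,168),(329,236))])
E
```

```text
knob (array([ 0.5362, -0.0625,  0.1285]), np.float64(0.002930447524411053))
hub (array([0.551 , 0.0206, 0.1231]), np.float64(0.0029357194106338453))
board [array([0.6218, 0.1902, 0.018 ]), array([ 0.6662, -0.1101,  0.018 ]), array([ 0.4741, -0.1368,  0.018 ]), array([0.4328, 0.1661, 0.018 ])]
boardS [array([ 0.6764, -0.1021,  0.018 ]), array([0.6255, 0.1973, 0.018 ]), array([0.4361, 0.1679, 0.018 ]), array([ 0.4702, -0.1361,  0.018 ])]
hub@118 [0.5522 0.0192 0.118 ] knob@122 [ 0.5377 -0.0643  0.122 ] [ 0.5291 -0.063   0.122 ]
blank end [array([0.5559, 0.1532, 0.038 ]), array([0.5095, 0.145 , 0.038 ])] [array([0.512 , 0.1515, 0.038 ]), array([0.5686, 0.1569, 0.038 ])]
blank other [array([ 0.5843, -0.0318,  0.038 ]), array([ 0.5365, -0.0367,  0.038 ])]
stop [array([ 0.6007, -0.0523,  0.032 ]), array([ 0.5246, -0.0637,  0.032 ])]
```

```bash
cat > fit.py <<'E'
from h import *
from scipy.optimize import least_squares
np.set_printoptions(precision=4,suppress=True)
B=[(100,165,18),(100,-145,18),(-100,-145,18),(-100,165,18)]
T=[tp(*p) for p in((97,158),(365,112),(397,282),(120,327))]+[tp(252,198)]
S=[sc(*p) for p in((683,350),(354,345),(378,190),(668,205))]+[sc(511,188)]
P=np.array(B+[(0,0,118)])/1000
def W(p,P):
    c,s=np.cos(p[2]),np.sin(p[2]); return np.c_[c*P[:,0]-s*P[:,1]+p[0],s*P[:,0]+c*P[:,1]+p[1],P[:,2]]
f=lambda p:np.r_[proj("top",W(p,P))-T,proj("scene",W(p,P))-S].ravel()
if __name__=="__main__":
    r=least_squares(f,[.55,.02,.14],loss="soft_l1"); p=r.x; print(p,np.degrees(p[2])); print(r.fun.reshape(-1,2))
    k=tri(sc(427,162),tp(334,209))[0]
    for k in (k,onz("top",*tp(334,209),.122),onz("scene",*sc(427,162),.122)):
        d=k[:2]-p[:2]; c,s=np.cos(p[2]),np.sin(p[2]); l=np.array([c*d[0]+s*d[1],-s*d[0]+c*d[1]]); print("knob press",l,np.hypot(*l),np.degrees(np.arctan2(-l[0],-l[1])))
    E={"board":B,"yoke":[(70,15,86),(70,-15,86),(-70,-15,86),(-70,15,86)],"bl":[(24,132,38),(24,-58,38),(-24,-58,38),(-24,132,38)],"st":[(25.5,-75,30),(25.5,100,30),(-25.5,100,30),(-25.5,-75,30)]}
    for n,o,sz,z in(("scene",(80,120),(280,200),2.8),("top",(180,130),(240,190),3)):
        im=cv2.imread(f"pics/{n}0.png")[o[1]:o[1]+sz[1],o[0]:o[0]+sz[0]]; im=cv2.resize(im,None,fx=z,fy=z,interpolation=2)
        for v in E.values():
            q=((proj(n,W(p,np.array(v)/1000))-o+.3)*z).astype(int); cv2.polylines(im,[q.reshape(-1,1,2)],True,(0,255,0),1)
        cv2.imwrite(f"pics/ov_{n}.png",im)
E
python3 fit.py
```

```text
[0.5508 0.02   0.1439] 8.245040455880973
[[-2.251  -1.1825]
 [-0.3351 -1.2325]
 [ 0.3355  0.4679]
 [-0.8869  1.4534]
 [-0.2713  0.4785]
 [ 0.1295  0.1883]
 [-1.9688 -2.1326]
 [-0.7798  0.4618]
 [ 0.5919 -1.8029]
 [-0.7774  1.3153]]
knob press [-0.0262 -0.0796] 0.08376892854662481 18.24337010497004
knob press [-0.025  -0.0816] 0.08537300557852316 17.023469600713625
knob press [-0.0334 -0.0791] 0.08584633426719535 22.88281472533698
```

View pics/ov_scene.png

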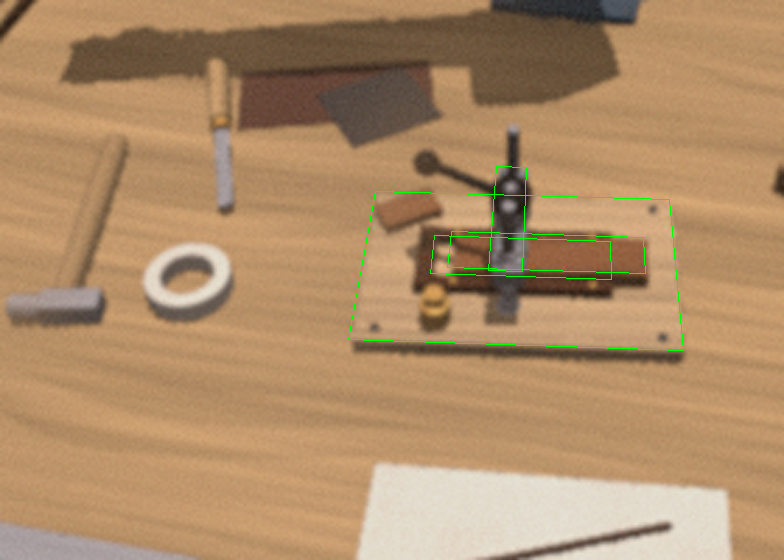

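View pics/ov_top.png

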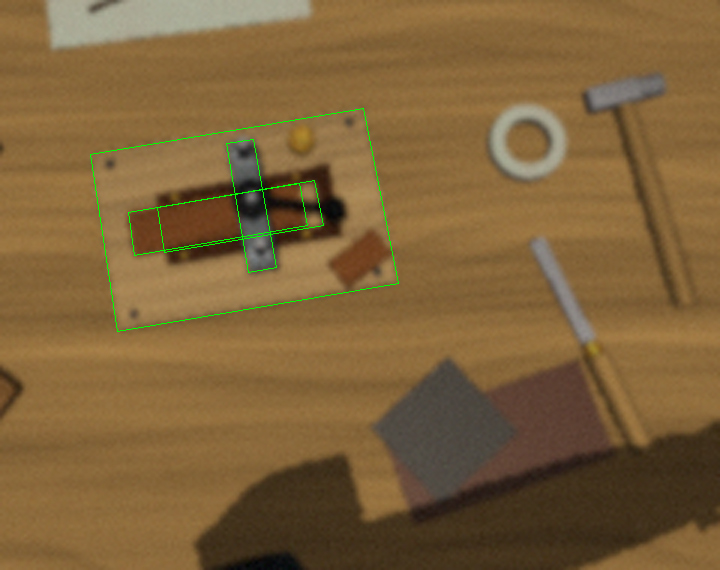

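The fitted wireframe agrees with both views. The press is at about (0.551, 0.020) with yaw 8.2°, the blank's free end is near +132 mm, and the knob is at about 18° clockwise. First I'll push the blank.

Call:
play_rows([
  [0.037,-0.0325,0,0,0],
  [0.037,-0.0325,0,0,0],
  [0.037,-0.0325,0,0,0],
  [0.037,-0.0325,0,0,0],
  [0.037,-0.0325,0,0,0],
])

```text
clock: 0.6
tcp_pos: [0.3102, -0.2618, 0.2308]
eef_rot: [-3.081, -0.613, 0.0]
wrist_force: [1.2, -0.6, -0.5]
width: 0.141
```

Call:
play_rows([
  [0.037,-0.0325,0,0,0],
  [0.037,-0.0325,0,0,0],
  [0.037,-0.0325,0,0,0],
  [0.037,-0.0325,0,0,0],
  [0.037,-0.0325,0,0,0],
])

```text
clock: 1.1
tcp_pos: [0.4187, -0.0407, 0.231]
eef_rot: [3.081, 0.615, -0.0]
wrist_force: [1.7, -1.0, 0.4]
width: -0.002
```

Call:
play_rows([
  [0.037,-0.0325,0,0,0],
  [0.037,-0.0325,0,0,0],
  [0.037,-0.0325,0,0,0],
  [0.037,-0.0325,0,0,0],
  [0.037,-0.0325,0,0,0],
])

```text
clock: 1.6
tcp_pos: [0.5271, 0.1804, 0.2307]
eef_rot: [3.08, 0.615, -0.001]
wrist_force: [-0.2, -0.5, 0.8]
width: 0.001
```

Call:
play_rows([
  [0,0,0,-8.5,0],
  [0,0,0,-8.5,0],
  [0,0,0,-8.5,0],
  [0,0,0,-8.5,0],
  [0,0,0,-8.5,0],
])

```text
clock: 2.1
tcp_pos: [0.5265, 0.1784, 0.2305]
eef_rot: [-2.643, -1.698, 0.002]
wrist_force: [-0.4, 0.2, -0.1]
width: -0.001
```

Call:
play_rows([
  [0,0,0,-8.5,0],
  [0,0,0,-8.5,0],
  [0,0,0,-8.5,0],
  [0,0,0,-8.5,0],
  [0,0,0,-7.5,0],
])

```text
clock: 2.6
tcp_pos: [0.5266, 0.1782, 0.2305]
eef_rot: [-1.871, -2.523, 0.002]
wrist_force: [-0.4, -0.5, 0.9]
width: 0.0
```

```bash
cat > st.py <<'E'
from h import *
np.set_printoptions(precision=4,suppress=True)
def st(p=(.5515,.0195,.1425)):
    o=bot.observe(); M=R.from_rotvec(o["eef_rot"]).as_matrix(); t=o["tcp_pos"]
    c,s=np.cos(p[2]),np.sin(p[2]); d=t[:2]-p[:2]; l=np.array([c*d[0]+s*d[1],-s*d[0]+c*d[1]])
    yaw=np.degrees(np.arctan2(M[1,0],M[0,0]))
    print("t",round(o["clock"],2),"tcp",t,"press",l,"phi",np.degrees(np.arctan2(-l[0],-l[1])),"r",np.hypot(*l),"yaw",yaw,"F",o["wrist_force"],"Ftool",M.T@o["wrist_force"],"w",o["width"])
    return o,M,l
if __name__=="__main__": st()
E
python3 st.py
```

```text
t 2.6 tcp [0.5266 0.1782 0.2305] press [-0.0021  0.1607] phi 179.23487183665554 r 0.16068800907263445 yaw 106.88958354065943 F [-0.4187 -0.4739  0.8762] Ftool [-0.3317 -0.5396 -0.8754] w 3.818274016819317e-05
```

Call:
play_rows([
  [0,0,0.045,8.5,0],
  [0,0,0.045,0.2,0],
  [0,0,0.045,0,0],
  [0,0,0.04,0,0],
  [0,0,0.03,0,0],
])

```text
clock: 3.1
tcp_pos: [0.5243, 0.1778, 0.0223]
eef_rot: [-2.062, -2.366, 0.006]
wrist_force: [0.6, 0.6, -0.5]
width: -0.002
```

```bash
cat > pic.py <<'E'
import sys
from st import *
k=sys.argv[1]
for n,o,sz,z in(("scene",(80,100),(280,200),2.8),("top",(180,130),(240,190),3)):
    im=bot.capture(n)[0][:,:,::-1]; cv2.imwrite(f"pics/{n}{k}.png",im)
    im=im[o[1]:o[1]+sz[1],o[0]:o[0]+sz[0]]; cv2.imwrite(f"pics/{n}{k}c.png",cv2.resize(im,None,fx=z,fy=z,interpolation=2))
st()
E
python3 pic.py 1
```

```text
t 3.2 tcp [0.5234 0.1776 0.0214] press [-0.0054  0.1605] phi 178.09036279702644 r 0.16055188193193584 yaw 97.86180989475989 F [-0.2979  0.5334  0.3809] Ftool [ 0.5689 -0.2252 -0.3794] w -0.00160984845271722
```

View pics/scene1c.png

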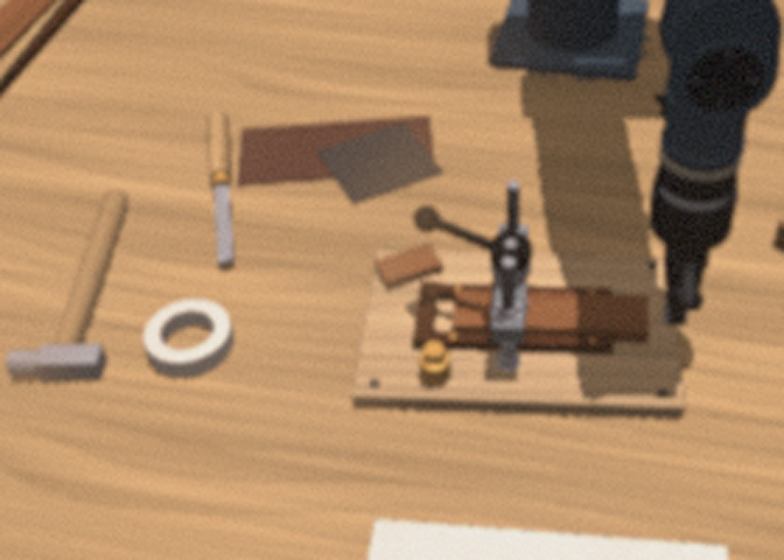

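The fingertip sits just beyond the blank's end face, near crop pixel (678,320), with a clear gap. Now I'll push.

Call:
play_rows([
  [0,0.005,-0.005,0,0],
  [-0.006,0,0,0,0],
  [-0.005,0,0,0,0],
  [-0.005,0,0,0,0],
  [-0.004,0,0,0,0],
])

```text
clock: 3.7
tcp_pos: [0.5353, 0.1593, 0.0324]
eef_rot: [2.064, 2.368, 0.004]
wrist_force: [0.6, 2.1, 1.5]
width: -0.003
```

Call:
play_rows([
  [-0.003,0,0,0,0],
  [-0.003,0,0,0,0],
  [-0.002,0,0,0,0],
  [-0.002,0,0,0,0],
  [-0.001,0,0,0,0],
])

```text
clock: 4.2
tcp_pos: [0.536, 0.1483, 0.0313]
eef_rot: [-2.064, -2.368, -0.0]
wrist_force: [0.9, 2.4, 1.1]
width: -0.005
```

```bash
python3 st.py
```

```text
t 4.2 tcp [0.536  0.1483 0.0313] press [0.003  0.1297] phi -178.68140594066267 r 0.1297050259984395 yaw 97.86691950040125 F [0.8835 2.3709 1.0754] Ftool [ 2.2279  1.1996 -1.0749] w -0.004506461353649346
```

Call:
play_rows([
  [0,0,0.004,0,0],
  [-0.001,0,0,0,0],
  [-0.001,0,0,0,0],
  [-0.001,0,0,0,0],
  [-0.001,0,0,0,0],
])

```text
clock: 4.7
tcp_pos: [0.5363, 0.1441, 0.0269]
eef_rot: [-2.064, -2.368, 0.001]
wrist_force: [0.0, -0.3, -0.8]
width: 0.002
```

```bash
python3 st.py
```

```text
t 4.7 tcp [0.5363 0.1441 0.0269] press [0.0027 0.1255] phi -178.78786540121732 r 0.12549913740939192 yaw 97.85897329970233 F [ 0.0065 -0.2861 -0.8278] Ftool [-0.284  -0.0319  0.8279] w 0.00243403081934781
```

Call:
play_rows([
  [-0.001,0,0,0,0],
  [-0.001,0,0,0,0],
  [-0.001,0,0,0,0],
  [-0.001,0,0,0,0],
])

```text
clock: 5.1
tcp_pos: [0.5365, 0.1436, 0.0273]
eef_rot: [-2.058, -2.366, -0.008]
wrist_force: [-2.0, 10.6, -0.8]
width: -0.003
```

```bash
python3 pic.py 2
```

```text
t 5.2 tcp [0.5365 0.1436 0.0274] press [0.0028 0.125 ] phi -178.70583887702657 r 0.12503194650779828 yaw 97.97141165675654 F [-1.0838  9.5523 -0.4346] Ftool [9.6068 0.2514 0.5052] w 0.0053566021535553865
```

View pics/scene2c.png

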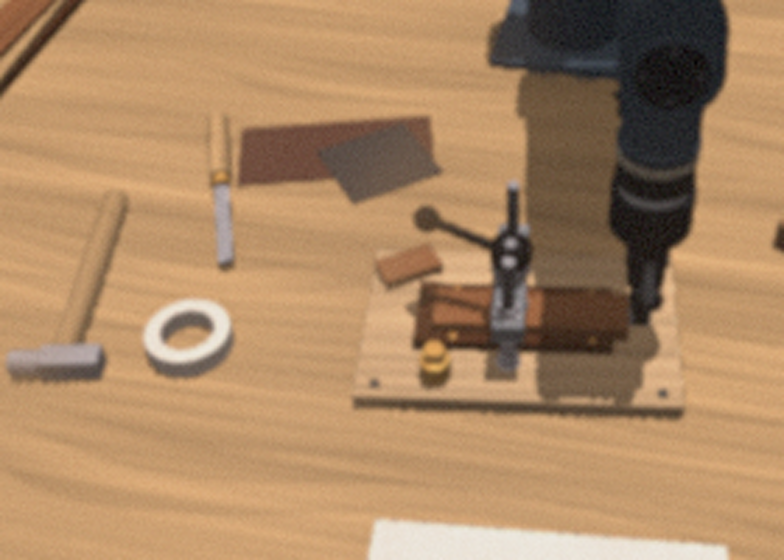

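View pics/top2c.png

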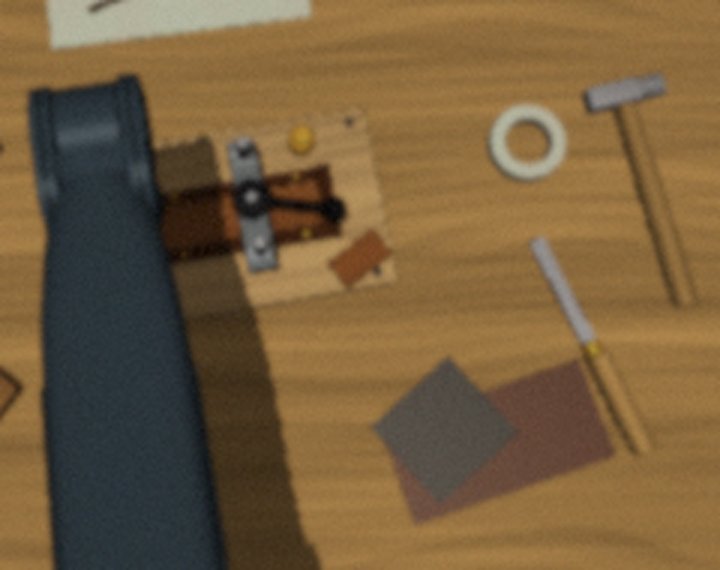

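The push now reads about 10 N, the pale gap at the stop has closed, and the tip stands at +125 mm (face at about +114). The blank is home. Next I'll retract and go above the knob.

Call:
play_rows([
  [0.022,0,0,0,0],
  [0,0,-0.045,0,0],
  [0,0,-0.045,0,0.3],
  [0,0,-0.045,0,0.5],
  [0,0,-0.038,0,0.55],
])

```text
clock: 5.7
tcp_pos: [0.5348, 0.1615, 0.2034]
eef_rot: [2.062, 2.366, 0.001]
wrist_force: [1.1, 1.4, 1.2]
width: 0.504
```

Call:
play_rows([
  [-0.046,-0.006,0,0,0.55],
  [-0.046,-0.006,0,0,0.55],
  [-0.045,-0.006,0,0,0.55],
  [-0.045,-0.006,0,0,0.55],
  [-0.045,-0.006,0,0,0.55],
])

```text
clock: 6.2
tcp_pos: [0.5353, -0.0693, 0.2008]
eef_rot: [2.063, 2.367, -0.002]
wrist_force: [1.2, 0.6, 0.2]
width: 0.553
```

Call:
play_rows([
  [0,0,0,6,0.55],
  [0,0,0,6,0.55],
  [0,0,0,6,0.55],
  [0,0,0,0,0.55],
])

```text
clock: 6.6
tcp_pos: [0.5354, -0.0678, 0.2005]
eef_rot: [2.409, 2.015, -0.002]
wrist_force: [0.1, -0.0, 0.9]
width: 0.55
```

```bash
python3 pic.py 3
```

```text
t 6.7 tcp [ 0.5355 -0.0673  0.2005] press [-0.0282 -0.0836] phi 18.621757810037703 r 0.08822170050672042 yaw 79.97378895870962 F [-0.5009  0.1462 -0.2521] Ftool [ 0.057  -0.5188  0.2519] w 0.550808513767631
```

View pics/scene3c.png

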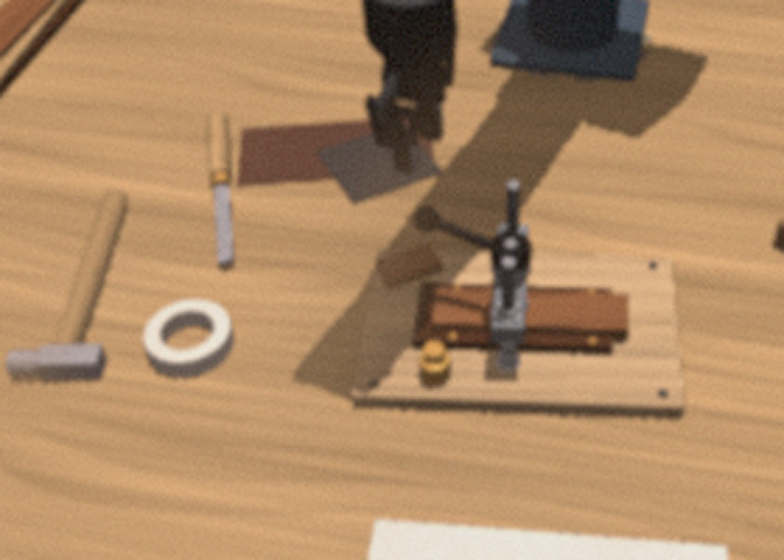

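View pics/top3c.png

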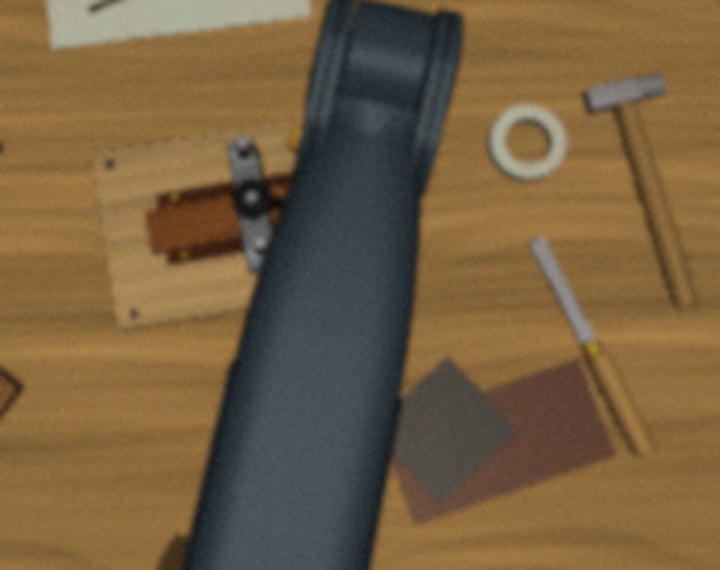

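Call:
play_rows([
  [0.003,0,0.03,0,0.55],
  [0,0,0.03,0,0.55],
  [0,0,0.005,0,0.55],
])

```text
clock: 7.0
tcp_pos: [0.5332, -0.0631, 0.1311]
eef_rot: [-2.403, -2.015, 0.008]
wrist_force: [-0.6, 0.7, 0.1]
width: 0.553
```

```bash
python3 - <<'E'
from st import *
o,M,l=st()
n="scene"; im=bot.capture(n)[0][:,:,::-1]; a=im[140:240,180:300].copy()
a=cv2.resize(a,None,fx=6,fy=6,interpolation=2)
for P,c in((o["tcp_pos"],(0,0,255)),(o["tcp_pos"]*[1,1,0]+[0,0,.122],(0,255,0))):
    q=((proj(n,P)[0]-[180,140]+.4)*6).astype(int); cv2.circle(a,tuple(q),5,c,1)
cv2.imwrite("pics/s4.png",a)
E
```

```text
t 7.0 tcp [ 0.5332 -0.0631  0.1311] press [-0.0298 -0.0792] phi 20.642738740335123 r 0.08462567947150433 yaw 79.97423025451914 F [-0.6198  0.7187  0.0952] Ftool [ 0.5998 -0.7362 -0.0897] w 0.5530895254405247
```

View pics/s4.png

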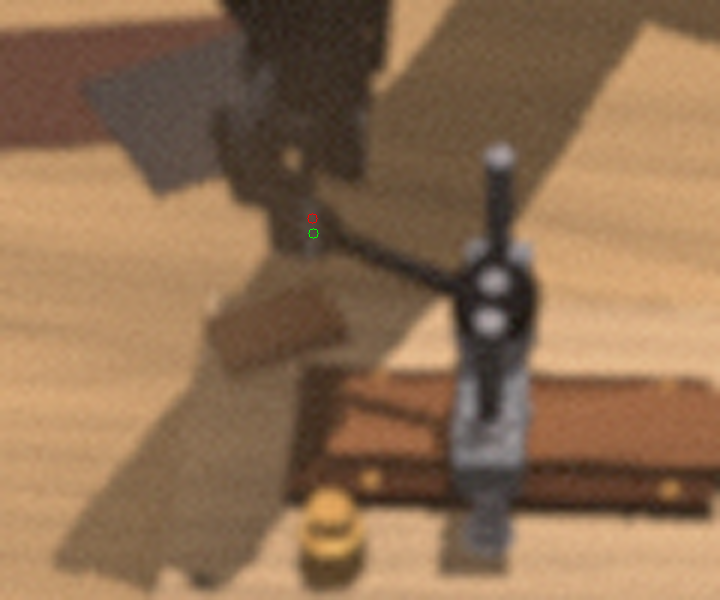

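The tool point projects to (313,233) and the knob lies at (313,226), so they line up. Descending now.

Call:
play_rows([
  [0,0,0.008,0,0.55],
  [0,0,0.008,0,0.55],
  [0,0,0.008,0,0.55],
  [0,0,0.003,0,0.55],
  [0,0,0,0,0.55],
])

```text
clock: 7.55
tcp_pos: [0.5357, -0.0638, 0.1079]
eef_rot: [-2.408, -2.016, 0.001]
wrist_force: [-0.5, -0.1, -0.4]
width: 0.548
```

```bash
python3 st.py
```

```text
t 7.55 tcp [ 0.5357 -0.0638  0.1079] press [-0.0274 -0.0802] phi 18.877948741175494 r 0.08479255278781095 yaw 79.8644692802844 F [-0.4686 -0.0593 -0.3643] Ftool [-0.1408 -0.4506  0.3647] w 0.5477548964623463
```

Call:
play_rows([
  [0,0,0.005,0,0.55],
  [0,0,0,0,0],
  [0,0,0,0,0],
  [0,0,0,0,0],
  [0,0,0,0,0],
])

```text
clock: 8.05
tcp_pos: [0.536, -0.0639, 0.1034]
eef_rot: [2.409, 2.016, -0.0]
wrist_force: [-0.8, 0.0, -0.2]
width: 0.274
```

```bash
python3 st.py
```

```text
t 8.05 tcp [ 0.536  -0.0639  0.1034] press [-0.0272 -0.0803] phi 18.6918778487695 r 0.08481332062240086 yaw 79.86162138346698 F [-0.785   0.0473 -0.1562] Ftool [-0.0916 -0.7811  0.1562] w 0.27419507265108006
```

Call:
play_rows([
  [0,0,0,0,0],
])

```text
clock: 8.15
tcp_pos: [0.536, -0.0639, 0.1034]
eef_rot: [2.409, 2.016, -0.0]
wrist_force: [-0.1, -0.6, 0.2]
width: 0.272
```

```bash
python3 - <<'E'
from st import *
o,M,l=st()
n="scene"; im=bot.capture(n)[0][:,:,::-1]; a=im[140:240,180:300].copy()
cv2.imwrite("pics/s5.png",cv2.resize(a,None,fx=6,fy=6,interpolation=2))
E
```

```text
t 8.15 tcp [ 0.536  -0.0639  0.1034] press [-0.0272 -0.0803] phi 18.68675839794039 r 0.0848071486785113 yaw 79.86352961497963 F [-0.0871 -0.5699  0.1751] Ftool [-0.5764  0.0145 -0.1751] w 0.27246504009535955
```

View pics/s5.png

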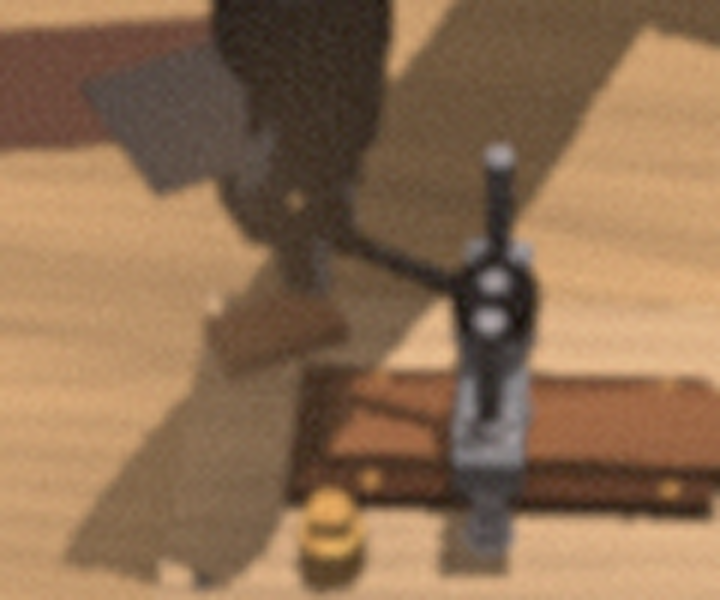

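The knob is gripped (width 0.27). Starting stroke 1 clockwise.

Call:
play_rows([
  [0.0002,-0.0059,0,4,0],
  [0.0002,-0.0059,0,4,0],
  [0.0002,-0.0059,0,4,0],
])

```text
clock: 8.5
tcp_pos: [0.5188, -0.0586, 0.1023]
eef_rot: [-2.608, -1.749, -0.0]
wrist_force: [2.5, 1.0, -4.2]
width: 0.269
```

```bash
python3 st.py
```

```text
t 8.5 tcp [ 0.5188 -0.0586  0.1023] press [-0.0435 -0.0727] phi 30.89007335602453 r 0.08467402584908765 yaw 67.68041948187985 F [ 2.475   0.9962 -4.2446] Ftool [1.8585 1.9148 4.2444] w 0.2689668897353821
```

Call:
play_rows([
  [0.0002,-0.0059,0,4,0],
  [0.0002,-0.0059,0,4,0],
  [0.0002,-0.0059,0,4,0],
])

```text
clock: 8.8
tcp_pos: [0.5037, -0.0503, 0.103]
eef_rot: [-2.777, -1.468, -0.002]
wrist_force: [1.5, 1.8, -0.5]
width: 0.267
```

```bash
python3 st.py
```

```text
t 8.8 tcp [ 0.5037 -0.0503  0.103 ] press [-0.0573 -0.0623] phi 42.59326313002178 r 0.08459642424357307 yaw 55.70678165891025 F [ 1.4973  1.7667 -0.4827] Ftool [2.3027 0.2415 0.4853] w 0.2665183571446851
```

The tangential force is far below 9 N, so I'll check whether the lever followed.

```bash
python3 - <<'E'
from st import *
o,M,l=st()
n="scene"; im=bot.capture(n)[0][:,:,::-1]; a=im[140:240,180:300].copy()
cv2.imwrite("pics/s6.png",cv2.resize(a,None,fx=6,fy=6,interpolation=2))
E
```

```text
t 8.8 tcp [ 0.5037 -0.0503  0.103 ] press [-0.0573 -0.0623] phi 42.59326313002178 r 0.08459642424357307 yaw 55.70678165891025 F [ 1.4973  1.7667 -0.4827] Ftool [2.3027 0.2415 0.4853] w 0.2665183571446851
```

View pics/s6.png

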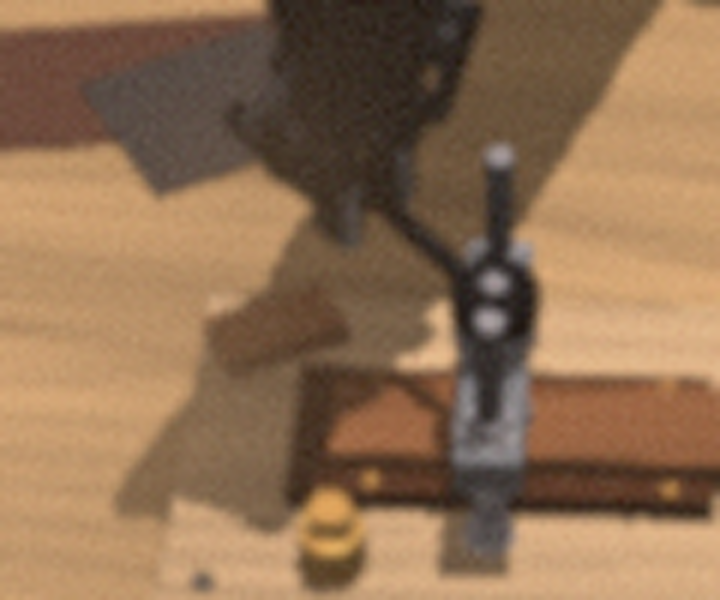

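The lever did follow: its arm points at the gripper, near (385,205). Some of the load may be carried as wrist torque, so I'll include that.

```bash
cat > ft.py <<'E'
from st import *
o,M,l=st()
T=M.T@o["wrist_torque"]; F=M.T@o["wrist_force"]
print("Ttool",T,"Tz/r",T[2]/.085,"knobF",F[1]-T[2]/.085,F[1]+T[2]/.085, "q",o["joint_pos"])
E
python3 ft.py
```

```text
t 8.85 tcp [ 0.5032 -0.0499  0.1032] press [-0.0577 -0.0618] phi 43.01189629543387 r 0.08455656156527311 yaw 55.60655487535334 F [ 1.3799  0.1124 -1.8884] Ftool [0.8702 1.0753 1.8892] w 0.272020297385664
Ttool [-0.2443  0.2785  0.0773] Tz/r 0.9089374922480865 knobF 0.1663334192302638 1.984208403726437 q [-0.2322  0.0078 -0.1966  1.3661  0.001   1.9389]
```

Call:
play_rows([
  [0.0001,-0.003,0,2,0],
  [0.0001,-0.003,0,2,0],
])

```text
clock: 9.05
tcp_pos: [0.4991, -0.0469, 0.1034]
eef_rot: [2.825, 1.374, 0.002]
wrist_force: [1.1, 0.6, -0.6]
width: 0.271
```

```bash
python3 ft.py
```

```text
t 9.05 tcp [ 0.4991 -0.0469  0.1034] press [-0.0613 -0.0583] phi 46.458502283636875 r 0.08456251570732264 yaw 51.865505391957164 F [ 1.0539  0.6114 -0.6218] Ftool [1.1311 0.451  0.6231] w 0.27120716120119764
Ttool [-0.0852  0.1689 -0.0752] Tz/r -0.8850951608804664 knobF 1.3361070316361727 -0.43408329012475994 q [-0.2278 -0.0042 -0.2083  1.3657  0.0006  2.0085]
```

Call:
play_rows([
  [0.0001,-0.003,0,2,0],
  [0.0001,-0.003,0,2,0],
])

```text
clock: 9.25
tcp_pos: [0.4946, -0.043, 0.1034]
eef_rot: [2.871, 1.274, 0.002]
wrist_force: [1.5, 0.3, -0.8]
width: 0.274
```

```bash
python3 ft.py
```

```text
t 9.25 tcp [ 0.4946 -0.043   0.1034] press [-0.0652 -0.0538] phi 50.48165913625697 r 0.08448013226805617 yaw 47.853997803327054 F [ 1.4715  0.3032 -0.7942] Ftool [1.2115 0.887  0.7959] w 0.2736394608519816
Ttool [-0.1186  0.2352  0.0009] Tz/r 0.010688607922164512 knobF 0.876344204435347 0.897721420279676 q [-0.2221 -0.0168 -0.2208  1.3657  0.0005  2.0843]
```

```bash
python3 - <<'E'
from st import *
def hz(d,n,px,z):
    # height map at pixel
    u,v=px; e,r=ray(n,u,v); return (e+r*d[int(round(v)),int(round(u))])
for n in("top","scene"):
    d0=np.load(f"pics/{n}0d.npy"); im,d1=bot.capture(n)
    np.save(f"pics/{n}7d.npy",d1); cv2.imwrite(f"pics/{n}7.png",im[:,:,::-1])
    for nm,P in(("hub",(.5515,.0195,.118)),("yokeL",(.5515+.03,.0195+.004,.086)),("yokeR",(.5515-.032,.0195-.0045,.086)),("board",(.47,.1,.018)),("knob0",(.536,-.0639,.122))):
        u,v=proj(n,P)[0]; u,v=int(round(u)),int(round(v))
        def H(d):
            return np.array([[ (lambda e,r:(e+r*d[b,a])[2])(*ray(n,a,b)) for a in range(u-2,u+3)] for b in range(v-2,v+3)])*1000
        print(n,nm,(u,v)); print(np.c_[H(d0).round(0),H(d1).round(0)])
o=bot.observe(); print(o["effort"])
E
```

```text
top hub (264, 196)
[[126. 122. 122. 128. 123. 124. 124. 125. 125. 117.]
 [123. 127. 122. 124. 122. 123. 121. 124. 120. 123.]
 [122. 119. 131. 121. 119. 119. 123. 126. 122. 121.]
 [124. 124. 122. 122. 126. 119. 124. 122. 118. 120.]
 [122. 121. 128. 125. 122. 117. 121. 121. 119. 120.]]
top yokeL (262, 189)
[[ 90.  88.  87.  81.  90.  88.  83.  84.  84.  80.]
 [ 88.  85.  82.  89.  84.  93.  83.  84.  82.  85.]
 [ 88.  90. 120. 123. 124.  86.  90. 120. 122. 118.]
 [126. 120. 122. 126. 121. 126. 124. 122. 122. 117.]
 [117. 122. 122. 121. 123. 122. 120. 120. 119. 124.]]
top yokeR (265, 208)
[[ 78.  87.  81.  86.  84.  89.  89.  82.  84.  88.]
 [ 86.  83.  84.  88.  82.  84.  91.  85.  86.  83.]
 [ 80.  87.  85. 148.  84.  79.  89.  89. 150. 565.]
 [ 84.  83. 149. 152. 153.  85.  90. 150. 147. 566.]
 [ 76. 149. 151. 156. 152.  83. 146. 149. 153. 564.]]
top board (240, 227)
[[  19.   20.   18.   13.   12.   19.   18.   20.   19.   16.]
 [  16.   21.   17.   20.   15.   16.   15.   16.   17.   19.]
 [  18.   21.   17.   21.   17.   20.   16.   11.   17.   20.]
 [  16.   17.   20.   17.   19.
[... 1131 characters left out ...]
21. 125.]
 [123. 123. 122. 121. 123. 122. 122. 120. 121. 121.]
 [124. 123. 122. 124. 123. 122. 121. 122. 122. 124.]]
scene board (294, 198)
[[19. 18. 16. 17. 18. 17. 20. 18. 19. 20.]
 [16. 17. 18. 16. 17. 18. 17. 18. 18. 14.]
 [20. 15. 19. 16. 17. 18. 19. 19. 17. 14.]
 [17. 17. 18. 17. 15. 17. 19. 16. 19. 18.]
 [19. 17. 17. 17. 17. 16. 19. 20. 16. 19.]]
scene knob0 (231, 179)
[[135. 137. 136. 135. 135.  -2.  -0.   0.  -1.  -2.]
 [133. 133. 134. 134. 134.   0.  -2.  -3.   2.  -2.]
 [132. 130. 134. 133. 133.   1.  -3.  -0.   0.  -2.]
 [128. 130. 129. 128. 129.  -2.   1.  -1.  -1.  -3.]
 [124. 126. 124. 126. 125.  -3.  -2.   2.  -2.   1.]]
[ -0.0943 -31.858   31.8743   0.4705  -0.2333   0.0404]
```

The depth maps settle it. Before I touched it, the hub top stood at about 123 mm and the knob centre at about 128 mm, both 5 mm above the "down" height. So the lever was standing on the serrations' tips and my swing was free. I'll lift it clear now (step 2), swing it back and let it drop in.

Call:
play_rows([
  [0,0,-0.0025,0,0],
  [0,0,-0.0025,0,0],
  [0,0,0,0,0],
  [0,0,0,0,0],
  [0,0,0,0,0],
])

```text
clock: 9.85
tcp_pos: [0.4943, -0.0427, 0.1078]
eef_rot: [-2.871, -1.274, -0.001]
wrist_force: [4.8, 2.1, -7.2]
width: 0.271
```

```bash
cat > hub.py <<'E'
from st import *
def hub():
    for n,P in(("top",(.5515,.0195,.119)),("scene",(.5515,.0195,.121))):
        d=bot.capture(n)[1]; u,v=proj(n,P)[0]; u,v=int(round(u)),int(round(v))
        k=2
        h=[(lambda e,r:(e+r*d[b,a])[2])(*ray(n,a,b)) for a in range(u-k,u+k+1) for b in range(v-k,v+k+1)]
        print(n,"hub mm",np.median(h)*1000, end=" ")
    print()
if __name__=="__main__": hub()
E
python3 hub.py; python3 ft.py
```

```text
top hub mm 126.0414657976603 scene hub mm 127.65267171155782 
t 9.95 tcp [ 0.4943 -0.0427  0.1078] press [-0.0655 -0.0535] phi 50.77135974595938 r 0.08452749475075137 yaw 47.87478472603631 F [ 4.8116  3.0736 -7.1037] Ftool [5.5018 1.5112 7.1069] w 0.2678322878937582
Ttool [-0.4066  0.9403  0.1832] Tz/r 2.155234793657908 knobF -0.6440714303011372 3.6663981570146786 q [-0.2221 -0.0183 -0.2134  1.3759  0.0009  2.084 ]
```

The hub rose to about 127 mm and the lift force is 7 N, so the lever is clear, near its stop. Swinging back counter-clockwise.

Call:
play_rows([
  [0.0008,0.0118,0.001,-8,0],
  [0.0008,0.0118,0,-8,0],
  [0.0008,0.0118,0,-8,0],
  [0.0008,0.0118,0,-8,0],
  [0.0008,0.0118,0,-8,0],
])

```text
clock: 10.45
tcp_pos: [0.5475, -0.0653, 0.1071]
eef_rot: [-2.256, -2.185, 0.002]
wrist_force: [1.9, 1.3, -5.7]
width: 0.268
```

```bash
python3 ft.py
```

```text
t 10.45 tcp [ 0.5475 -0.0653  0.1071] press [-0.016  -0.0833] phi 10.874976237060503 r 0.08486718139853218 yaw 88.17429947703123 F [ 1.8779  1.3418 -5.6666] Ftool [1.4013 1.8439 5.6633] w 0.26810631539875845
Ttool [-0.3811  0.4226  0.0918] Tz/r 1.0801884738552494 knobF 0.7637549954721681 2.924131943182667 q [-0.2401  0.1264 -0.064   1.382  -0.0004  1.3626]
```

Call:
play_rows([
  [0.0008,0.0118,0,-8,0],
  [0.0008,0.0118,0,-8,0],
  [0.0008,0.0118,0,-8,0],
  [0.0008,0.0118,0,-8,0],
  [0.0008,0.0118,0,-8,0],
])

```text
clock: 10.95
tcp_pos: [0.6025, -0.0482, 0.1068]
eef_rot: [-1.373, -2.824, 0.004]
wrist_force: [1.3, -0.5, -4.5]
width: 0.274
```

Call:
play_rows([
  [0.0008,0.0118,0,-8,0],
  [0.0008,0.0118,0,-8,0],
  [0.0006,0.0104,0,-7,0],
  [0,0,0,0,0],
])

```text
clock: 11.35
tcp_pos: [0.6248, -0.0224, 0.1067]
eef_rot: [-0.788, -3.04, 0.005]
wrist_force: [1.1, -2.3, -4.5]
width: 0.269
```

```bash
python3 ft.py
```

```text
t 11.35 tcp [ 0.6248 -0.0224  0.1067] press [ 0.0666 -0.0519] phi -52.11068523705639 r 0.08444084839296939 yaw 150.9262749431573 F [ 1.0912 -2.2884 -4.5092] Ftool [-2.0674 -1.4541  4.5135] w 0.2691516380320161
Ttool [ 0.175  -0.5084 -0.0135] Tz/r -0.15887046994697931 knobF -1.2951910750135238 -1.6129320149074826 q [-0.1414  0.3177  0.1591  1.4138 -0.0031  0.366 ]
```

Call:
play_rows([
  [0.0004,0.0074,0,-5,0],
  [0.0004,0.0074,0,-5,0],
  [0,0,0,0,0],
  [0,0,0,0,0.38],
  [0,0,0,0,0.38],
])

```text
clock: 11.85
tcp_pos: [0.63, -0.0095, 0.1077]
eef_rot: [-0.527, -3.096, 0.004]
wrist_force: [-0.6, -3.8, -2.6]
width: 0.38
```

Call:
play_rows([
  [0,0,0.002,0,0.38],
  [0,0,0.002,0,0.38],
])

```text
clock: 12.05
tcp_pos: [0.6311, -0.0095, 0.105]
eef_rot: [0.525, 3.096, -0.003]
wrist_force: [-3.3, -4.3, 3.3]
width: 0.379
```

```bash
python3 hub.py; python3 ft.py
```

```text
top hub mm 595.6279508026693 scene hub mm 210.13448006777523 
t 12.15 tcp [ 0.6312 -0.0092  0.1047] press [ 0.0749 -0.0398] phi -62.01678996481355 r 0.0847612684570071 yaw 160.77078715806815 F [-2.5807 -3.3241  1.6569] Ftool [ 1.3388 -3.9906 -1.6546] w 0.3817432609827737
Ttool [0.8817 0.1259 0.0225] Tz/r 0.26433314905904204 knobF -4.254925261819178 -3.7262589637010937 q [-0.12    0.3306  0.1712  1.4099 -0.0016  0.2156]
```

```bash
python3 - <<'E'
from st import *
n="scene"; im=bot.capture(n)[0][:,:,::-1]; a=im[130:250,180:320].copy()
cv2.imwrite("pics/s8.png",cv2.resize(a,None,fx=5,fy=5,interpolation=2))
E
```

```text
(no output)
```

View pics/s8.png

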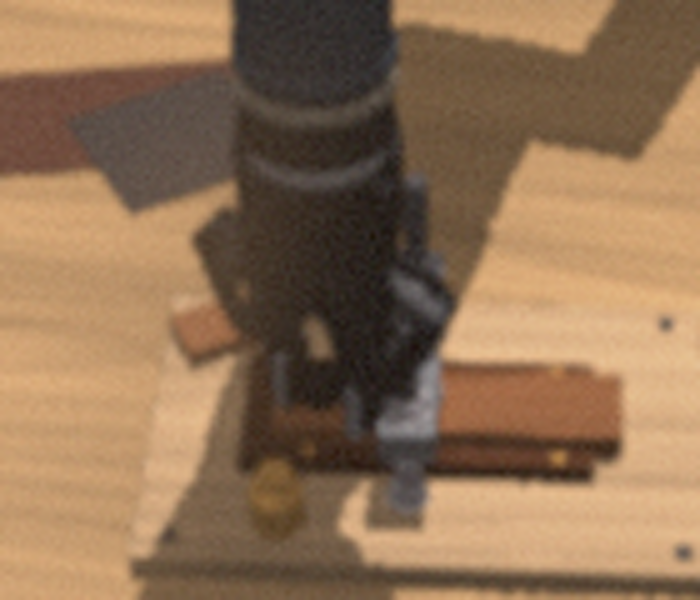

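The gripper's knuckle, near (430,300), is brushing the +x pillar at about -62°, with roughly 4 N. Turning clockwise takes it away from the pillar and lets the lever drop in.

Call:
play_rows([
  [0.0002,-0.0044,0,3,0.38],
  [0.0002,-0.0044,0,3,0.38],
  [0.0002,-0.0044,0,3,0.38],
  [0.0002,-0.0044,0,3,0.38],
])

```text
clock: 12.6
tcp_pos: [0.6243, -0.0222, 0.1038]
eef_rot: [0.845, 3.024, 0.007]
wrist_force: [1.6, 3.6, 0.2]
width: 0.38
```

```bash
python3 hub.py; python3 ft.py
```

```text
top hub mm 594.5957725733138 scene hub mm 117.36894969181644 
t 12.7 tcp [ 0.6243 -0.0221  0.1038] press [ 0.0662 -0.0516] phi -52.07575845596266 r 0.08388727355054044 yaw 148.88793731282803 F [1.2653 2.8294 0.2094] Ftool [ 0.3787  3.0772 -0.1936] w 0.3835043186194948
Ttool [-0.591   0.061   0.0007] Tz/r 0.00847322462109176 knobF 3.0687379223930664 3.0856843716352502 q [-0.1451  0.3122  0.1465  1.4028  0.0047  0.3979]
```

Call:
play_rows([
  [0.0002,-0.0044,0,3,0.38],
  [0.0002,-0.0044,0,3,0.38],
  [0.0002,-0.0044,0,3,0.38],
])

```text
clock: 13.0
tcp_pos: [0.6182, -0.0305, 0.1038]
eef_rot: [1.074, 2.949, 0.015]
wrist_force: [5.5, 6.2, -1.6]
width: 0.379
```

```bash
python3 hub.py; python3 ft.py
```

```text
top hub mm 595.0491537238803 scene hub mm 117.73586150492244 
t 13.1 tcp [ 0.618  -0.031   0.1038] press [ 0.0586 -0.0594] phi -44.59409451233432 r 0.08347741330884102 yaw 140.00112307619506 F [ 4.9265  5.6599 -2.0221] Ftool [-0.1357  7.4836  2.0909] w 0.37896497404264906
Ttool [-1.5371 -0.0137 -0.0341] Tz/r -0.4014202689885808 knobF 7.885027242597909 7.082186704620748 q [-0.1625  0.2934  0.1233  1.3958  0.0078  0.5356]
```

It has dropped in (hub about 117.5 mm) and carries load. Now the tightening stroke.

Call:
play_rows([
  [0.0001,-0.0059,0,4,0.38],
  [0.0001,-0.0059,0,4,0.38],
  [0.0001,-0.0059,0,4,0.38],
  [0.0001,-0.0059,0,4,0.38],
  [0.0001,-0.0059,0,4,0.38],
])

```text
clock: 13.6
tcp_pos: [0.5967, -0.0508, 0.1036]
eef_rot: [1.571, 2.716, 0.014]
wrist_force: [7.4, 4.0, -4.3]
width: 0.378
```

```bash
python3 ft.py
```

```text
t 13.6 tcp [ 0.5967 -0.0508  0.1036] press [ 0.0347 -0.076 ] phi -24.564193304759094 r 0.08358734839210037 yaw 119.89040528106722 F [ 7.4324  4.0143 -4.3208] Ftool [-0.2281  8.4024  4.4014] w 0.3781600285699844
Ttool [-1.7209  0.0463  0.0168] Tz/r 0.19809634554182207 knobF 8.204324143170977 8.600516834254622 q [-0.2007  0.2401  0.0587  1.3828  0.0071  0.8485]
```

Call:
play_rows([
  [0.0001,-0.0059,0.002,4,0.38],
  [0.0001,-0.0059,0,4,0.38],
  [0.0001,-0.0059,0,4,0.38],
  [0.0001,-0.0059,0,4,0.38],
])

```text
clock: 14.0
tcp_pos: [0.5761, -0.0606, 0.1031]
eef_rot: [1.933, 2.469, 0.016]
wrist_force: [7.9, 3.0, -1.4]
width: 0.378
```

```bash
python3 ft.py; python3 hub.py
```

```text
t 14.0 tcp [ 0.5761 -0.0606  0.1031] press [ 0.013  -0.0828] phi -8.89490868917309 r 0.08376401676709753 yaw 103.8838599933789 F [ 7.8667  3.0102 -1.3591] Ftool [1.0324 8.3429 1.4573] w 0.37842667040871636
Ttool [-1.6886  0.3918 -0.0387] Tz/r -0.4556092101722358 knobF 8.798501881185729 7.887283460841257 q [-0.2242  0.1865 -0.0047  1.3701  0.0067  1.1043]
top hub mm 117.1533566881129 scene hub mm 116.48357351292293
```

Call:
play_rows([
  [0.0001,-0.0059,0,4,0.38],
  [0.0001,-0.0059,0,4,0.38],
  [0.0001,-0.0059,0,4,0.38],
  [0.0001,-0.0059,0,4,0.38],
])

```text
clock: 14.5
tcp_pos: [0.5529, -0.0643, 0.103]
eef_rot: [2.258, 2.175, 0.016]
wrist_force: [9.0, 2.2, -2.0]
width: 0.382
```

```bash
python3 ft.py
```

```text
t 14.5 tcp [ 0.5529 -0.0643  0.103 ] press [-0.0105 -0.0831] phi 7.185108247747473 r 0.08377070902174552 yaw 87.8545578318995 F [ 8.975   2.2165 -1.9663] Ftool [2.5447 8.8633 2.0724] w 0.381598686378923
Ttool [-1.7445  0.4759 -0.0375] Tz/r -0.4413979895633715 knobF 9.304736251139609 8.421940272012865 q [-0.2392  0.128  -0.0706  1.362   0.0053  1.3691]
```

Call:
play_rows([
  [0.0001,-0.0059,0,4,0.38],
  [0.0001,-0.0059,0,4,0.38],
  [0.0001,-0.0059,0,4,0.38],
])

```text
clock: 14.8
tcp_pos: [0.536, -0.0627, 0.103]
eef_rot: [2.473, 1.927, 0.017]
wrist_force: [10.2, 1.6, -3.5]
width: 0.377
```

```bash
python3 ft.py
```

```text
t 14.8 tcp [ 0.536  -0.0627  0.103 ] press [-0.027  -0.0791] phi 18.860782187908498 r 0.08362702444610814 yaw 75.83774966056055 F [10.1745  1.611  -3.5279] Ftool [4.0352 9.4292 3.6564] w 0.37658557971137896
Ttool [-1.9077  0.7077 -0.1173] Tz/r -1.3796098142297013 knobF 10.80880059701871 8.049580968559308 q [-0.2434  0.0828 -0.1196  1.3568  0.0045  1.5747]
```

```bash
cat > ft.py <<'E'
from st import *
o,M,l=st()
a=np.arctan2(-l[0],-l[1]); tp_=np.array([np.cos(a),-np.sin(a)]); c,s=np.cos(.1425),np.sin(.1425)
t=np.array([c*tp_[0]-s*tp_[1],s*tp_[0]+c*tp_[1]]); F=o["wrist_force"][:2]
print("Ft",F@t,"Tz/r",(M.T@o["wrist_torque"])[2]/.085,"yaw err",np.degrees(np.arctan2(M[1,0],M[0,0]))-(98.2-np.degrees(a)),"q6",o["joint_pos"][5])
E
```

Call:
play_rows([
  [0.0003,-0.0044,0,2,0.38],
  [0.0003,-0.0044,0,2,0.38],
  [0.0003,-0.0044,0,2.5,0.38],
])

```text
clock: 15.1
tcp_pos: [0.524, -0.0598, 0.1029]
eef_rot: [2.576, 1.782, 0.015]
wrist_force: [10.9, -3.2, -5.4]
width: 0.378
```

```bash
python3 ft.py
```

```text
t 15.1 tcp [ 0.524  -0.0598  0.1029] press [-0.0385 -0.0746] phi 27.286650420168048 r 0.08390363442526831 yaw 69.34800438490267 F [10.9048 -3.1924 -5.3744] Ftool [ 0.8441 11.2595  5.5227] w 0.37782500422931026
Ft 11.34883905000503 Tz/r 0.1895465433271864 yaw err -1.565345194929293 q6 1.6897959252580061
```

Call:
play_rows([
  [0.0002,-0.0044,0,3,0.38],
  [0.0002,-0.0044,0,3,0.38],
  [0.0002,-0.0044,0,3,0.38],
])

```text
clock: 15.4
tcp_pos: [0.5124, -0.0545, 0.1029]
eef_rot: [2.708, 1.573, 0.016]
wrist_force: [11.8, -4.2, -5.5]
width: 0.379
```

```bash
python3 ft.py
```

```text
t 15.4 tcp [ 0.5124 -0.0545  0.1029] press [-0.0492 -0.0677] phi 36.026228831808474 r 0.08372063650780844 yaw 60.29910305583759 F [11.7664 -4.1907 -5.4664] Ftool [ 2.1685 12.224   5.6359] w 0.3791591187894307
Ft 12.36091749066854 Tz/r -1.0625217620442318 yaw err -1.8746681123539375 q6 1.852958004960157
```

Call:
play_rows([
  [0.0002,-0.0044,0.002,3,0.38],
  [0.0002,-0.0037,0.0005,2.5,0.38],
])

```text
clock: 15.6
tcp_pos: [0.5073, -0.0511, 0.1025]
eef_rot: [2.777, 1.439, 0.02]
wrist_force: [11.3, -6.1, 0.7]
width: 0.379
```

```bash
python3 ft.py; python3 hub.py; python3 ft.py
```

```text
t 15.6 tcp [ 0.5073 -0.0511  0.1025] press [-0.0538 -0.0636] phi 40.18355304275969 r 0.08331133205754623 yaw 54.790524038280466 F [11.293  -6.0638  0.6665] Ftool [ 1.5602 12.7328 -0.4315] w 0.3792584672952735
Ft 12.790031166823704 Tz/r -0.6572771675400091 yaw err -3.2259229189598457 q6 1.9544066109378673
top hub mm 116.30608885132388 scene hub mm 116.08060238245588 
t 15.7 tcp [ 0.5069 -0.051   0.1025] press [-0.0542 -0.0635] phi 40.47522237749634 r 0.08342715324319891 yaw 54.86934259876452 F [11.0924 -5.392  -0.3119] Ftool [ 1.9717 12.1673  0.5301] w 0.37845968161048155
Ft 12.256924570587348 Tz/r -0.5688324911001189 yaw err -2.8554350237391475 q6 1.953132744059961
```

Call:
play_rows([
  [0.0002,-0.0037,0,2,0.38],
  [0.0002,-0.0037,0,2,0.38],
])

```text
clock: 15.9
tcp_pos: [0.5016, -0.0473, 0.1025]
eef_rot: [2.825, 1.341, 0.019]
wrist_force: [10.7, -8.2, -1.0]
width: 0.378
```

```bash
python3 ft.py; python3 hub.py; python3 ft.py
```

```text
t 15.9 tcp [ 0.5016 -0.0473  0.1025] press [-0.0589 -0.059 ] phi 44.95045100471997 r 0.08340295237014783 yaw 50.78344638729554 F [10.7263 -8.2032 -0.992 ] Ftool [ 0.4213 13.4764  1.2401] w 0.3780789027052037
Ft 13.502744468775019 Tz/r -0.6213476025310395 yaw err -2.4661026079844888 q6 2.0303909926379866
top hub mm 116.424786319278 scene hub mm 115.97569170478783 
t 16.0 tcp [ 0.5011 -0.0471  0.1025] press [-0.0593 -0.0588] phi 45.26313184335762 r 0.08352934069066727 yaw 50.84202727437646 F [10.3615 -6.8888 -0.7677] Ftool [ 1.1977 12.3689  0.9911] w 0.37923404445002634
Ft 12.419623227436169 Tz/r -0.5538631923617263 yaw err -2.0948408822659204 q6 2.029500946134985
```

The hub is fully down at about 116 mm. The moving force is 13.5 N square to the arm and 12.4 N when paused, which is well clamped. I'll centre the jaws, open them and rise.

Call:
play_rows([
  [0,0.003,0,0,0.38],
  [0,0.001,0,0,0.45],
  [0,0,0,0,0.45],
])

```text
clock: 16.3
tcp_pos: [0.5001, -0.047, 0.1009]
eef_rot: [2.833, 1.348, 0.009]
wrist_force: [5.1, -1.1, 4.1]
width: 0.451
```

```bash
python3 ft.py; python3 hub.py
```

```text
t 16.3 tcp [ 0.5001 -0.047   0.1009] press [-0.0604 -0.0585] phi 45.88469773942177 r 0.08406919033671076 yaw 50.90469481296544 F [ 5.0604 -1.0917  4.1231] Ftool [ 2.358   4.6419 -4.0855] w 0.45083946310744066
Ft 4.670674757069191 Tz/r -0.765961424899055 yaw err -1.4106074476127972 q6 2.025667105104631
top hub mm 117.66978821660601 scene hub mm 116.53187967090484
```

Call:
play_rows([
  [0,0.003,0,0,0.47],
  [0,0.002,0,0,0.47],
  [0,0,0,0,0.47],
])

```text
clock: 16.7
tcp_pos: [0.4999, -0.0493, 0.098]
eef_rot: [-2.835, -1.349, 0.003]
wrist_force: [1.0, -0.5, 1.0]
width: 0.471
```

```bash
python3 ft.py; python3 hub.py
```

```text
t 16.7 tcp [ 0.4999 -0.0493  0.098 ] press [-0.0609 -0.0608] phi 45.020956284365845 r 0.08604367349774551 yaw 50.87190542934055 F [ 0.9921 -0.5279  1.0269] Ftool [ 0.2154  1.1001 -1.0299] w 0.47106474101442264
Ft 1.110433593111802 Tz/r -0.07246515104203385 yaw err -2.3071382862936076 q6 2.0216632657265596
top hub mm 116.10886842602054 scene hub mm 115.35232982022814
```

Call:
play_rows([
  [0,0.0015,0,0,0.48],
  [0,0,-0.005,0,0.48],
  [0,0,-0.015,0,0.48],
  [0,0,-0.03,0,0.48],
  [0,0,-0.04,0,0.48],
])

```text
clock: 17.3
tcp_pos: [0.4999, -0.05, 0.1874]
eef_rot: [-2.833, -1.347, 0.008]
wrist_force: [0.7, 1.1, -0.5]
width: 0.479
```

Call:
play_rows([
  [-0.02,0,-0.04,0,0.48],
  [-0.045,0,0,0,0.48],
  [-0.045,0,0,0,0.48],
  [-0.045,0,0,0,0.48],
  [0,0,0,0,0.48],
])

```text
clock: 17.8
tcp_pos: [0.4013, -0.174, 0.2293]
eef_rot: [2.841, 1.339, -0.003]
wrist_force: [0.7, -0.4, -0.1]
width: 0.481
```

```bash
python3 pic.py 9; python3 hub.py
```

```text
t 17.9 tcp [ 0.4036 -0.1712  0.229 ] press [-0.1735 -0.1678] phi 45.962811577131724 r 0.24139171780976218 yaw 50.701732516897636 F [-0.2772  0.0562 -0.6841] Ftool [-0.1325 -0.2499  0.6841] w 0.47817561267378633
top hub mm 115.69340541218187 scene hub mm 116.29778865399342
```

View pics/scene9c.png

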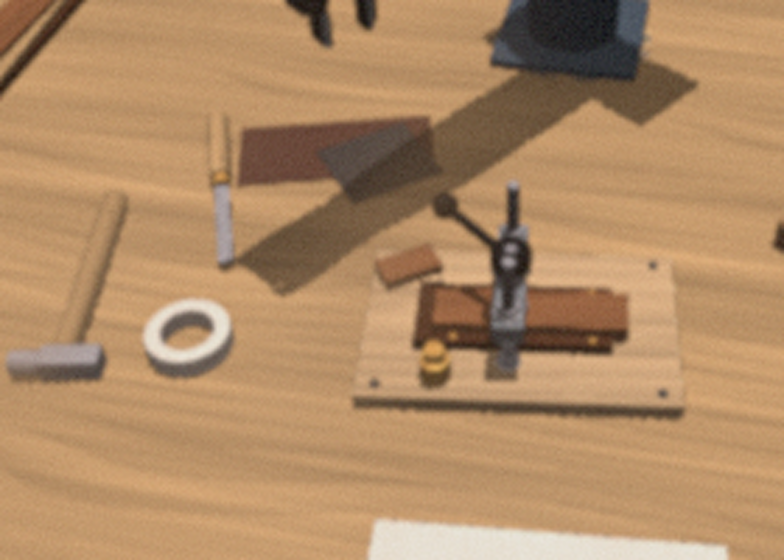

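View pics/top9c.png

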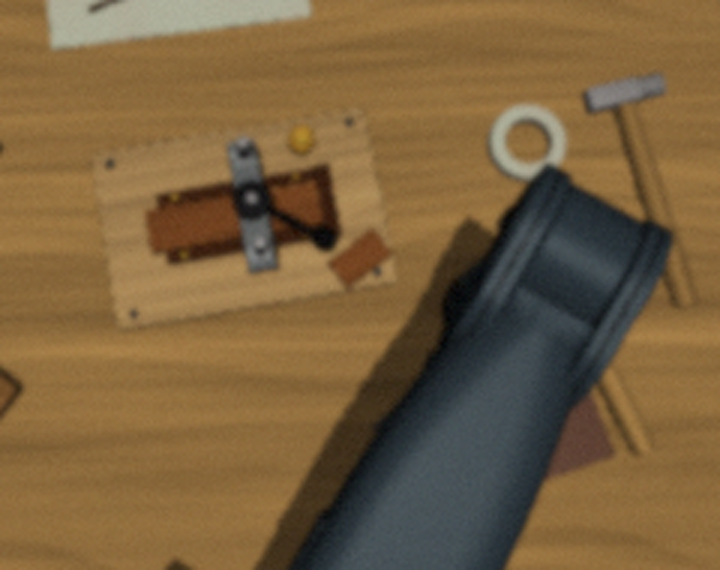

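The scene is clear. The hub is down, the lever is free at about 42°, the blank fills the trough to the stop, and the weight and offcut haven't moved. Handing in.

```bash
python3 -c "
from cell import bot
print(bot.job_done())"
```

```text
the job is handed in; nothing more can be done
None
```

I slid the blank home, clamped it with the ratchet lever and handed the job in at about 18 s of robot time. The hand-in gave no verdict.

- **Blank:** I pushed it until it read about 10 N against the stop. In the last pictures its free end is near +115 mm and no gap shows at the stop.
- **Lever at the start:** it was standing on the serrations' tips, with the hub top at about 123 mm by depth instead of 117 to 119. My first swing of about 32° therefore turned it freely and moved nothing. I then lifted it about 9 mm, swung it back to about -62° and let it drop in.
- **Clamping:** one stroke was enough. The force rose from about 8.5 N with the foot free to 13.5 N while moving, and read 12.4 N paused. That is a drop of about 1 N, not the 3 N the text gives.
- **End state:** the hub top is at about 116 mm. That is 1 mm below the text's range but within my measuring error, so I take the lever as fully down. The jaws are clear and the wrist force is about zero.
- **Bystanders:** those visible in the last close-up pictures (weight, offcut, tape, chisel, mallet) look unmoved. I did not check the others again, but the arm never went near them.
- **Pillar contact:** the gripper's knuckle seemed to brush one pillar with about 4 N at -62°; I backed off straight away.
- **Not checked:** I had no reading of the force between foot and blank and judged it only from the force at the knob.

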